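# Find the vase that was cast too thick

### The arm

A 6-joint arm with a two-finger parallel gripper is mounted at the origin on the work surface. World frame = base frame: x ahead of the robot, y to its left, z up, the work surface at z = 0. Lengths are in m, angles in degrees, forces in N, time in s.
With the tool pointing down it reaches from about 0.25 to 0.85 m from the base axis. Payload 12.5 kg.
Tool frame: the origin (TCP) lies midway between the tips of the shut fingers; the grasp point (between the pads) lies 19 mm behind it (robot.tcp_to_grasp is the distance from the TCP to the grasp point, in m); z points along the fingers, y is the line along which they close (so a half turn about z gives the same grasp; the last joint's range is limited). The gripper opens to 93 mm and grips with 3 to 60 N. Pads are 15 mm wide; open, the fingers measure 128 mm over their backs; the gripper's body (75 mm by 188 mm) begins 65 mm behind the grasp point.
Start: joints at [-76.696, 20.094, 94.641, -0, 65.266, -4.847], TCP at [0.171, -0.523, 0.219] pointing down, gripper open.
Joint ranges: [-157.81, 157.81], [-45, 120.19], [0.68, 151.7], [-89.99, 269.99], [4.06, 180], [-164.3, 164.3]. Speed limits (degrees/s): [127.2, 127.2, 159.86, 180, 180, 180].

### API

Orientations are given as a 3x3 rotation matrix whose columns are the frame's x, y, z axes.
In Python, from station import telemetry, camera, robot gives the robot as it stands.
- The arm moves only by the tool carry_out, never from a script. Its argument "series" is a list of rows, each an object of numbers: "tx", "ty", "tz": the shift along the tool's x, y, z in units of 50 mm (1.0 is 50 mm); "spin": the turn about the tool's z in units of 5 degrees (1.0 is 5 degrees); "gripper": the finger opening in mm, from 0 to 93. A call has 1 to 12 rows; each row shifts and turns the commanded pose from where the row before left it, along the tool's axes as they then stand; what a row does not reach is not made up. A row lasts 1/10 s, in which the tool goes at most 50 mm and 8.59 degrees, less where a joint would pass 70% of its speed; a pose out of reach is approached as far as the arm can. A call is refused whole if a number of a shift passes 1 or a number of a turn 1, either way. A call with a gripper value outside its range is refused whole. The fingers move at their own pace and stop on an object; "force" is the grip in N (left out, the last holds). Time passes only in rows, so rows that do not move let the fingers close. It gives the time, the measured TCP pose, the force, the opening and the grip force at its end, in the units of the state.
- telemetry.state(): the state, without advancing time (a new reading comes with each control period).
- camera(name): name is "scene" or "top" or "wrist"; returns a dict with "pixels" (400x640x3 uint8, blue, green, red), "fx", "fy", "cx", "cy" (pixels), "D" ([k1, k2, p1, p2, k3] as OpenCV has them; the pictures are not rectified), "rvec" (rotation vector, rad) and "tvec" (3), from world to camera coordinates, as OpenCV has them. Camera axes: x right, y down, z forward; pixel columns grow to the right and rows downward; lengths in m; the calibration is good to about 2 mm. A picture is of the moment at which its call begins. There is no depth.
- robot.hand_in(): hands the job in; it is judged then, once.
The state is a dict: "time_s": time; "joints": joint angles; "qd": joint speeds; "joint_torque": joint torques, N m; "eef_pos": TCP position; "tool_rot": TCP orientation; "force": force on the tool from outside, world axes, zero at the start; "ft_torque": the same for the moment, N m; "finger_gap": finger opening in m; "grip_force": force on a finger pad.
Only numpy, scipy, OpenCV 4.12 (cv2) and the standard library are available. Lean on these libraries where they do the work, as an engineer would, in place of code of your own. Each camera call takes 0.05 s, during which the arm holds its last target. There are 200 camera calls.

### The job

First clear the round banding wheel: hang the scraper lying on it by its eye on the slanted peg of the tool stand, and let go so that it hangs there. Then lift the two look-alike grey vases clear of the ware board in turn to feel which is heavier, leave the lighter one standing upright on the board, and present the heavier: the job finishes while the gripper still holds it upright and still, a few centimetres above the middle of the wheel and touching nothing else. Do not tip a vase over or shift the jar, bowl and plaster mould nearby.

Things in the scene. Friction and masses are not known exactly. Their poses are not given: they have to be found in the camera images.
- vase_lark: clay bud vase, matt grey, 112 mm tall: foot 52 mm across, widest 66 at 28 mm height, straight neck 31 across from 74 to 108 mm height, lip 36. Origin at the centre of its underside, z up its axis. One of two look-alikes shuffled over two places on the board, 110 to 185 mm apart; one weighs 0.16 to 0.23 kg, the other 0.34 to 0.45 kg, and looks do not tell which.
- vase_wren: clay bud vase, matt grey, 112 mm tall: foot 52 mm across, widest 66 at 28 mm height, straight neck 31 across from 74 to 108 mm height, lip 36. Origin at the centre of its underside, z up its axis. One of two look-alikes shuffled over two places on the board, 110 to 185 mm apart; one weighs 0.16 to 0.23 kg, the other 0.34 to 0.45 kg, and looks do not tell which.
- board: fixed wooden ware board 130 x 300 x 18 mm; origin at the centre of its underside on the bench, long side along its y, top 18 mm above the bench. The vases stand on it about 75 mm either side of its middle.
- wheel: banding wheel, locked, does not turn or move: a flat aluminium disc 170 mm across on a short foot; origin at the centre of its foot on the bench, disc top 50 mm above it (thin painted rings add at most 0.9 mm, look only). The heavier vase is presented above its middle.
- scraper: scraper 170 mm long, 90 g, flat on the wheel. Wooden handle 90 x 16 x 14 mm (x, y, z) centred over the origin, which is on its underside; steel blade to 88 mm along -x; flat steel eye on the +x end (8 mm thick, 40 outside, hole 28). Balance point within 20 mm of the origin. The eye points away from the robot, give or take 55 degrees.
- scraper_eye (a point): centre of the scraper's hanging eye, 62 mm along the scraper's +x from its origin and 4 mm above its underside; hole axis is the scraper's z.
- stand: fixed tool stand: base 110 x 90 x 14 mm, post 16 mm square, top 200 mm above the bench; origin under the base's centre. A steel peg 10 mm thick, 60 long, leans 45 degrees up and to the stand's -x (towards the robot, give or take 20 degrees). The eye, with the scraper level and handle to the stand's -x, goes on along the peg's line; let go, the scraper swings down and hangs.
- peg_root (a point): root of the peg's centre line, on the post's axis, 198 mm above the bench.
- peg_tip (a point): tip of the peg's centre line, 60 mm from the root, 42 mm towards the stand's -x and 42 mm higher.
- jar: bystander: white ceramic jar 60 mm across, 85 mm tall, origin under its centre. To be left alone.
- bowl: bystander: terracotta bowl 100 mm across, 45 mm tall, origin under its centre. To be left alone.
- mould: bystander: open plaster mould block 100 x 130 x 70 mm, origin under its centre. To be left alone.

How it is judged:
By the outcome, as a careful person would: the job done as asked, in the order asked, and still so for the second after the job is handed in, while the arm keeps its last pose, push and grip.
It also fails if it takes over 72 s, if anything falls off the work surface, if the arm or the gripper's body presses on something with over 40 N, if the wrist force passes 120 N, or if a joint passes its speed limit or range.

## Working session

There is one attempt and no reset: what is moved stays moved. The work goes in short steps, Python scripts to look and compute and a tool call to move; the robot and the scene stay as the last step left them, time stands still between calls to the robot, and variables do not carry over. Pictures are saved under pics/ and viewed, at most 10 in all, crops included, and the job is handed in when it is done.

Besides the shell and the picture viewer there is one more tool, called after "Call:" as a command line: name --argument value ..., lists and objects as JSON in quotes. carry_out: Moves the arm, as the interface text tells. Its arguments: {"type":"object","properties":{"series":{"type":"array"},"force":{"type":"number"}},"required":["series"]}

```bash
mkdir -p pics; cat > h.py <<'E'
import numpy as np, cv2
from station import telemetry, camera, robot
def P(c):
    K=np.array([[c['fx'],0,c['cx']],[0,c['fy'],c['cy']],[0,0,1.]]);R=cv2.Rodrigues(np.array(c['rvec'],float))[0]
    return K,np.array(c['D'],float),R,np.array(c['tvec'],float).ravel()
def ray(c,uv):
    K,D,R,t=P(c);n=cv2.undistortPoints(np.array([[uv]],float),K,D)[0,0]
    return -R.T@t, R.T@np.array([n[0],n[1],1])
def onz(c,uv,z):
    o,d=ray(c,uv);return o+d*(z-o[2])/d[2]
def tri(*cu):
    A=np.zeros((3,3));b=np.zeros(3);L=[]
    for c,uv in cu:
        o,d=ray(c,uv);d=d/np.linalg.norm(d);M=np.eye(3)-np.outer(d,d);A+=M;b+=M@o;L.append((o,d,M))
    x=np.linalg.solve(A,b);return x,[np.linalg.norm(M@(x-o)) for o,d,M in L]
def proj(c,p):
    K,D,R,t=P(c);return cv2.projectPoints(np.array([p],float).reshape(-1,1,3),np.array(c['rvec'],float),t,K,D)[0].reshape(-1,2)
E
python3 - <<'E'
from h import *
import pickle
for n in ['scene','top']:
    c=camera(n);pickle.dump(c,open(n+'.pkl','wb'));cv2.imwrite(f'pics/{n}0.png',np.array(c['pixels']));K,D,R,t=P(c);print(n,-R.T@t,R[2],c['fx'],D)
s=telemetry.state();print(s['eef_pos'],s['tool_rot'],s['force'],s['finger_gap'])
E
```

```text
scene [1.04050266 0.75849311 0.76821891] [-0.41812809 -0.70956776 -0.5671706 ] 444.8382456356183 [-0.00620499  0.          0.          0.          0.        ]
top [ 0.43783966 -0.0244691   1.3222342 ] [ 0.12389097 -0.00927835 -0.99225246] 404.216832368275 [-0.08569155  0.          0.          0.          0.        ]
[ 0.17130915 -0.52232932  0.21816508] [[ 9.50227508e-01  3.11556777e-01 -2.40429704e-04]
 [ 3.11556859e-01 -9.50226992e-01  9.93392867e-04]
 [ 8.10354856e-05 -1.01885675e-03 -9.99999478e-01]] [ 0.04780522  0.54005537 -0.22835072] 0.09301955259924621
```

View pics/scene0.png

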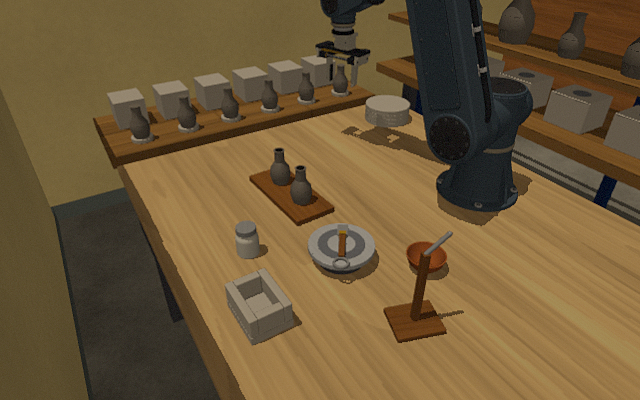

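View pics/top0.png

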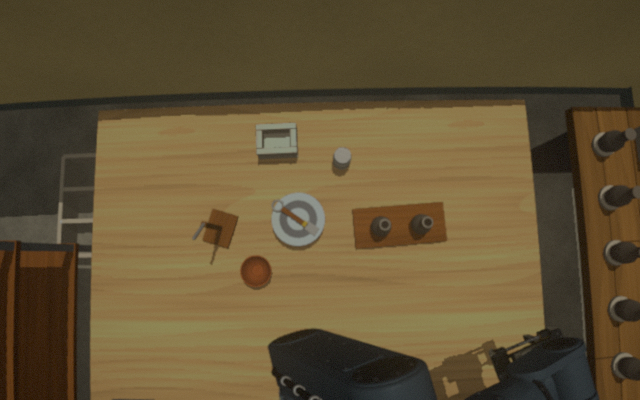

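The scene shows two vases at (280,168) and (300,187), the wheel at (342,248) with the scraper, and the stand with its peg at (425,250)-(450,235). The top view shows the wheel at (298,220), the scraper eye at (278,205), vases at (382,227) and (424,223), and the peg near (200,231). I'll enlarge both.

```bash
python3 - <<'E'
import pickle,cv2,numpy as np
t=pickle.load(open('top.pkl','rb'))['pixels'];s=pickle.load(open('scene.pkl','rb'))['pixels']
def cr(im,x,y,w,h,k):
    return cv2.resize(np.ascontiguousarray(im[y:y+h,x:x+w]),None,fx=k,fy=k,interpolation=cv2.INTER_CUBIC)
a=cr(t,185,185,160,75,5);b=cr(s,300,220,160,75,5)   # each 800x375 -> too tall, use k=5 & 60 rows
o=np.zeros((600,800,3),np.uint8)
o[:300]=cr(t,185,192,160,60,5); o[300:,:400]=cr(s,300,220,80,60,5); o[300:,400:]=cr(s,380,220,80,60,5)
o=cv2.convertScaleAbs(o,alpha=1.4)
cv2.imwrite('pics/c1.png',o)
E
```

```text
(no output)
```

View pics/c1.png

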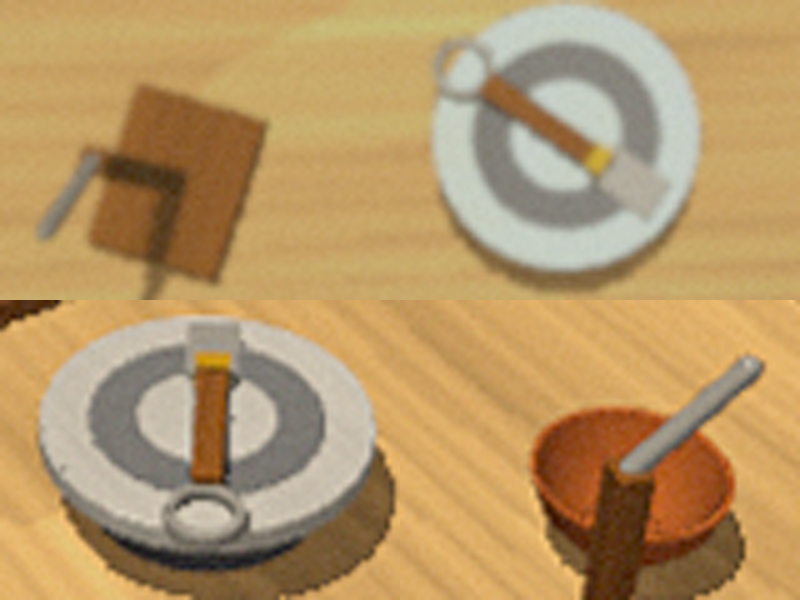

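The crops (×5) show the eye at top (277.5,205.4) and scene (341,263). The peg tip is at top (194,239) and scene (450.2,233), and its root at about top (203.5,223.5) and scene (426,253.5).

```bash
cat > meas.py <<'E'
from h import *
import pickle
t=pickle.load(open('top.pkl','rb'));s=pickle.load(open('scene.pkl','rb'))
T=lambda u,v:((u+.5)/5-.5+185,(v+.5)/5-.5+192)
S=lambda u,v:((u+.5)/5-.5+(300 if u<400 else 300),(v-300+.5)/5-.5+220)
for n,a,b in [('eye',T(464,69),S(206,517)),('ferr',T(599,158),S(213,360)),('tip',T(45,236),S(751,368)),('root',T(93,155),S(630,466))]:
    x,e=tri((t,a),(s,b));print(n,x.round(4),np.round(e,4))
# wheel disc
for n,c,w in [('top',t,(265,190,65,62)),('scene',s,(303,220,78,58))]:
    x,y,W,H=w;im=np.array(c['pixels']);hsv=cv2.cvtColor(im,cv2.COLOR_BGR2HSV)[y:y+H,x:x+W]
    m=((hsv[...,1]<70)&(hsv[...,2]>70)).astype(np.uint8)
    cs=max(cv2.findContours(m,cv2.RETR_EXTERNAL,cv2.CHAIN_APPROX_NONE)[0],key=cv2.contourArea)
    cs=cv2.convexHull(cs).reshape(-1,2)+[x,y]
    p=np.array([onz(c,q,.05)[:2] for q in cs.astype(float)]);print(n,'wheel',cv2.minEnclosingCircle(p.astype(np.float32)))
E
python3 meas.py
python3 - <<'E'
import pickle,cv2,numpy as np
t=pickle.load(open('top.pkl','rb'))['pixels'];s=pickle.load(open('scene.pkl','rb'))['pixels']
def cr(im,x,y,w,h,k): return cv2.resize(np.ascontiguousarray(im[y:y+h,x:x+w]),None,fx=k,fy=k,interpolation=cv2.INTER_CUBIC)
o=np.zeros((600,800,3),np.uint8)
o[:300]=cr(t,345,195,100,60,5)[:, :].repeat(1,1) if 0 else np.pad(cr(t,345,195,100,60,5),((0,0),(0,300),(0,0)))
o[300:,:500]=cr(s,240,145,100,60,5)
cv2.imwrite('pics/c2.png',cv2.convertScaleAbs(o,alpha=1.8))
E
```

```text
eye [0.5886 0.1141 0.0514] [0.0018 0.0018]
ferr [0.5288 0.0294 0.0641] [0.0016 0.0016]
tip [0.4823 0.3205 0.2384] [0.0025 0.0025]
root [0.5271 0.3074 0.1998] [0.0005 0.0005]
top wheel ((0.5437309145927429, 0.058432795107364655), 0.09151813387870789)
scene wheel ((0.5545975565910339, 0.054235488176345825), 0.09081083536148071)
```

View pics/c2.png

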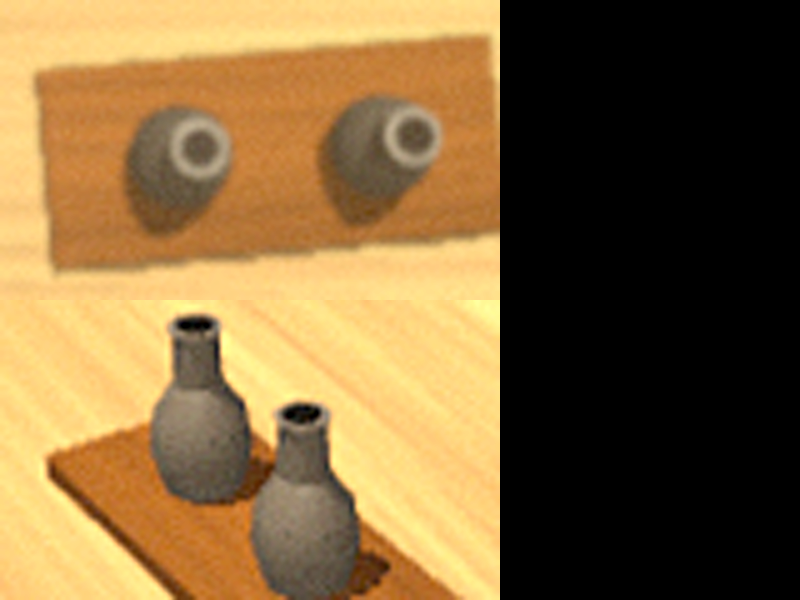

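Vase lips are at top (200,149) and (412,136) in the crop, and scene (302,412) and (195,323) in the crop. The measured heights of the eye, tip and root match the text. Next I move towards the scraper.

Call:
carry_out --series '[{"tx": 0.68, "ty": -0.55, "tz": -0.2, "gripper": 60}, {"tx": 0.68, "ty": -0.55, "tz": -0.2}, {"tx": 0.68, "ty": -0.55, "tz": -0.2}, {"tx": 0.68, "ty": -0.55, "tz": -0.2}, {"tx": 0.68, "ty": -0.55, "tz": -0.2}, {"tx": 0.68, "ty": -0.55, "tz": -0.2}, {"tx": 0.68, "ty": -0.55}, {"tx": 0.68, "ty": -0.55}, {"tx": 0.68, "ty": -0.55}, {"tx": 0.68, "ty": -0.55}, {"tx": 0.68, "ty": -0.55}, {"tx": 0.68, "ty": -0.55}]'

```text
schema error: expected keys tx, ty, tz, spin, gripper
```

Call:
carry_out --series '[{"tx": 0.68, "ty": -0.55}, {"tx": 0.68, "ty": -0.55}, {"tx": 0.68, "ty": -0.55}, {"tx": 0.68, "ty": -0.55}, {"spin": -1}, {"spin": -1}, {"spin": -1}, {"spin": -1}, {"spin": -1}, {"spin": -1}, {"spin": -1}, {"spin": -0.3}]'

```text
schema error: expected keys tx, ty, tz, spin, gripper
```

```bash
cat > st.py <<'E'
from h import *
def st():
    s=telemetry.state();R=np.array(s['tool_rot']);print('t',round(s['time_s'],2),'p',np.round(s['eef_pos'],4),'yaw',round(np.degrees(np.arctan2(R[1,0],R[0,0])),2),'tilt',np.round(R[:2,2],4),'F',np.round(s['force'],2),'M',np.round(s['ft_torque'],2),'gap',round(s['finger_gap'],4),'gf',np.round(s['grip_force'],1),'j',np.round(s['joints'],1));return s,R
E
python3 - <<'E'
from st import *
import pickle
st()
c=camera('wrist');pickle.dump(c,open('w1.pkl','wb'));cv2.imwrite('pics/w1.png',np.array(c['pixels']));K,D,R,t=P(c);print(-R.T@t,R[2])
t=pickle.load(open('top.pkl','rb'));s=pickle.load(open('scene.pkl','rb'))
T=lambda u,v:((u+.5)/5-.5+345,(v+.5)/5-.5+195)
S=lambda u,v:((u+.5)/5-.5+240,(v-300+.5)/5-.5+145)
for a,b in [(T(200,149),S(302,412)),(T(412,136),S(195,323))]: print('vase',*tri((t,a),(s,b)))
E
```

```text
t 0.1 p [ 0.1713 -0.5223  0.2182] yaw 18.15 tilt [-0.0002  0.001 ] F [ 0.05  0.54 -0.23] M [ 0.04 -0.01 -0.01] gap 0.093 gf 0.0 j [-76.7  20.1  94.7  -0.   65.3  -4.8]
[ 0.24909166 -0.49821221  0.38363467] [-0.27705774 -0.08848716 -0.9567701 ]
vase [ 0.51471724 -0.21087515  0.13014761] [np.float64(0.00228076140122382), np.float64(0.0022807614012239235)]
vase [ 0.51868008 -0.33772209  0.13118962] [np.float64(0.0021969179890114245), np.float64(0.002196917989011462)]
```

View pics/w1.png

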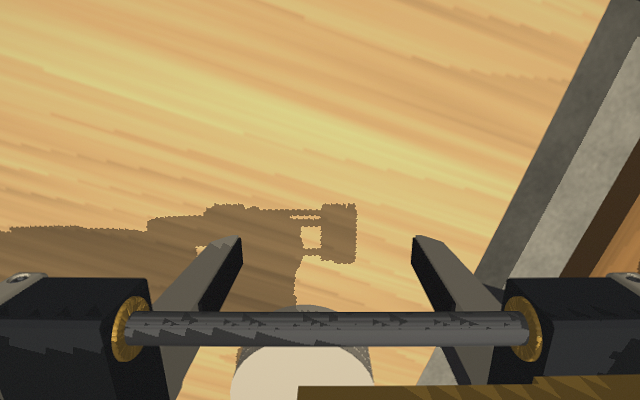

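The refused calls moved nothing, so every row needs all five keys. The wrist picture only shows the bench between the fingers (tips at (240,237) and (413,237)).

Call:
carry_out --series '[{"tx": 0.68, "ty": -0.55, "tz": -0.2, "spin": 0, "gripper": 60}, {"tx": 0.68, "ty": -0.55, "tz": -0.2, "spin": 0, "gripper": 60}, {"tx": 0.68, "ty": -0.55, "tz": -0.2, "spin": 0, "gripper": 60}, {"tx": 0.68, "ty": -0.55, "tz": -0.2, "spin": 0, "gripper": 60}, {"tx": 0.68, "ty": -0.55, "tz": 0, "spin": 0, "gripper": 60}, {"tx": 0.68, "ty": -0.55, "tz": 0, "spin": 0, "gripper": 60}, {"tx": 0.68, "ty": -0.55, "tz": 0, "spin": 0, "gripper": 60}, {"tx": 0.68, "ty": -0.55, "tz": 0, "spin": 0, "gripper": 60}, {"tx": 0.68, "ty": -0.55, "tz": 0, "spin": 0, "gripper": 60}, {"tx": 0.68, "ty": -0.55, "tz": 0, "spin": 0, "gripper": 60}, {"tx": 0.68, "ty": -0.55, "tz": 0, "spin": 0, "gripper": 60}, {"tx": 0.68, "ty": -0.55, "tz": 0, "spin": 0, "gripper": 60}]'

```text
time_s: 1.35
eef_pos: [0.4569, -0.0801, 0.2587]
tool_rot: [[0.95, 0.312, 0.0], [0.312, -0.95, -0.0], [0.0, 0.0, -1.0]]
force: [0.7, -1.1, 0.3]
finger_gap: 0.0596
grip_force: 0.0
```

Call:
carry_out --series '[{"tx": 0.68, "ty": -0.55, "tz": 0, "spin": 0, "gripper": 60}, {"tx": 0.68, "ty": -0.55, "tz": 0, "spin": 0, "gripper": 60}, {"tx": 0.4, "ty": -0.3, "tz": 0, "spin": 0, "gripper": 60}, {"tx": 0, "ty": 0, "tz": 0, "spin": -1, "gripper": 60}, {"tx": 0, "ty": 0, "tz": 0, "spin": -1, "gripper": 60}, {"tx": 0, "ty": 0, "tz": 0, "spin": -1, "gripper": 60}, {"tx": 0, "ty": 0, "tz": 0, "spin": -1, "gripper": 60}, {"tx": 0, "ty": 0, "tz": 0, "spin": -1, "gripper": 60}, {"tx": 0, "ty": 0, "tz": 0, "spin": -1, "gripper": 60}, {"tx": 0, "ty": 0, "tz": 0, "spin": -1, "gripper": 60}, {"tx": 0, "ty": 0, "tz": 0, "spin": -0.3, "gripper": 60}, {"tx": 0, "ty": 0, "tz": 0, "spin": 0, "gripper": 60}]'

```text
time_s: 2.55
eef_pos: [0.518, 0.012, 0.2585]
tool_rot: [[0.579, 0.815, -0.0], [0.815, -0.579, 0.0], [-0.0, -0.0, -1.0]]
force: [-0.2, -0.1, -0.0]
finger_gap: 0.06
grip_force: 0.0
```

```bash
python3 - <<'E'
from st import *
import pickle
st()
c=camera('wrist');pickle.dump(c,open('w1.pkl','wb'));cv2.imwrite('pics/w2.png',np.array(c['pixels']));K,D,R,t=P(c);print(-R.T@t,R[2])
E
```

```text
t 2.55 p [0.518  0.012  0.2585] yaw 54.59 tilt [-0.0002  0.    ] F [-0.19 -0.14 -0.01] M [-0.02  0.03  0.04] gap 0.06 gf 0.0 j [-3.8 14.5 96.5  0.  69.1 31.6]
[0.56565858 0.07720494 0.42395825] [-0.16939118 -0.23602534 -0.9568692 ]
```

View pics/w2.png

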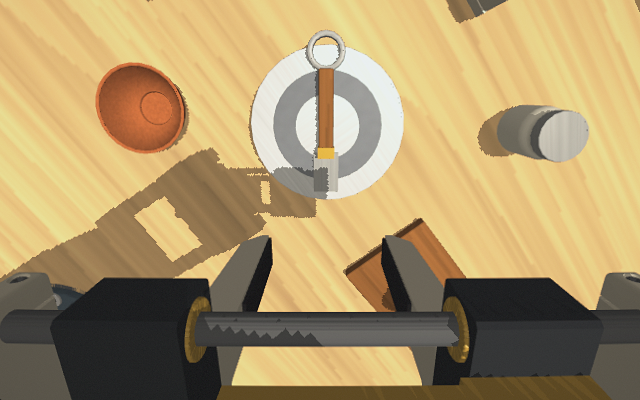

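The wrist view shows the scraper upright in the picture: eye at (326,50), handle from (326,70) to (326,158), and the wheel centre near (327,122).

```bash
python3 - <<'E'
from st import *
import pickle
c=pickle.load(open('w1.pkl','rb'));im=np.array(c['pixels']);hsv=cv2.cvtColor(im,cv2.COLOR_BGR2HSV)
m=np.zeros(im.shape[:2],np.uint8);m[72:148,312:342]=(hsv[72:148,312:342,1]>110)
ys,xs=np.nonzero(m);print('handle px',xs.mean(),ys.mean(),xs.min(),xs.max(),ys.min(),ys.max())
pts=np.array([onz(c,(x,y),.064)[:2] for x,y in zip(xs.astype(float),ys)])
r=cv2.minAreaRect(pts.astype(np.float32));print(r)
v=cv2.fitLine(pts.astype(np.float32),cv2.DIST_L2,0,.01,.01).ravel();print('line',v,np.degrees(np.arctan2(v[1],v[0])))
# eye hole: contour inner
for n,uv in [('eye',(326,50)),('hend',(326,69)),('ferr',(326,158)),('blade',(326,191))]: print(n,onz(c,uv,.058 if n!='blade' else .055).round(4))
# wheel
m=((hsv[...,1]<60)&(hsv[...,2]>60)).astype(np.uint8);m[:44]=0;m[205:]=0;m[:,:244]=0;m[:,410:]=0
cs=max(cv2.findContours(m,cv2.RETR_EXTERNAL,cv2.CHAIN_APPROX_NONE)[0],key=cv2.contourArea).reshape(-1,2)
p=np.array([onz(c,q,.05)[:2] for q in cs.astype(float)])
for it in range(6):
    A=np.c_[2*p,np.ones(len(p))];q=np.linalg.lstsq(A,(p**2).sum(1),rcond=None)[0];rr=np.sqrt(q[2]+q[:2]@q[:2]);d=abs(np.hypot(*(p-q[:2]).T)-rr);p=p[d<max(.002,np.median(d)*2)]
print('wheel',q[:2],rr,len(p))
t=pickle.load(open('top.pkl','rb'));s=pickle.load(open('scene.pkl','rb'))
T=lambda u,v:((u+.5)/5-.5+185,(v+.5)/5-.5+192);S=lambda u,v:((u+.5)/5-.5+300,(v-299.5)/5-.5+220)
print(tri((t,T(464,69)),(s,S(206,517)),(c,(326,50))))
E
```

```text
handle px 325.64462809917353 109.05693296602388 318 333 72 147
((0.555892288684845, 0.06576046347618103), (0.07642111927270889, 0.01621474325656891), 54.52369689941406)
line [0.58837456 0.8085885  0.55672747 0.06662665] 53.95825
eye [0.591  0.1141 0.058 ]
hend [0.5804 0.0993 0.058 ]
ferr [0.5265 0.0237 0.058 ]
blade [ 0.5039 -0.008   0.055 ]
wheel [0.54722873 0.05080707] 0.08356519040276347 438
(array([0.58967217, 0.11450984, 0.05219282]), [np.float64(0.0027231275494809374), np.float64(0.0011798148861589493), np.float64(0.0017526589119372159)])
```

Call:
carry_out --series '[{"tx": 0.63, "ty": 0, "tz": 0.4, "spin": 0, "gripper": 60}, {"tx": 0.63, "ty": 0, "tz": 0.7, "spin": 0, "gripper": 50}, {"tx": 0, "ty": 0, "tz": 0.8, "spin": 0, "gripper": 40}, {"tx": 0, "ty": 0, "tz": 0.8, "spin": 0, "gripper": 40}, {"tx": 0, "ty": 0, "tz": 0.8, "spin": 0, "gripper": 40}, {"tx": 0, "ty": 0, "tz": 0.4, "spin": 0, "gripper": 40}, {"tx": 0, "ty": 0, "tz": 0.2, "spin": 0, "gripper": 40}, {"tx": 0, "ty": 0, "tz": 0, "spin": 0, "gripper": 40}]'

```text
time_s: 3.4
eef_pos: [0.5541, 0.0634, 0.0529]
tool_rot: [[0.579, 0.815, -0.002], [0.815, -0.579, -0.0], [-0.001, -0.001, -1.0]]
force: [-0.0, 0.9, 0.5]
finger_gap: 0.0402
grip_force: 0.0
```

Call:
carry_out --series '[{"tx": 0, "ty": 0, "tz": 0, "spin": 0, "gripper": 5}, {"tx": 0, "ty": 0, "tz": 0, "spin": 0, "gripper": 5}, {"tx": 0, "ty": 0, "tz": 0, "spin": 0, "gripper": 5}, {"tx": 0, "ty": 0, "tz": 0, "spin": 0, "gripper": 5}, {"tx": 0, "ty": 0, "tz": 0, "spin": 0, "gripper": 5}, {"tx": 0, "ty": 0, "tz": 0, "spin": 0, "gripper": 5}]' --force 40

```text
time_s: 4.0
eef_pos: [0.5549, 0.0634, 0.0545]
tool_rot: [[0.579, 0.816, 0.001], [0.816, -0.579, 0.0], [0.001, 0.001, -1.0]]
force: [-2.1, -0.4, 7.2]
finger_gap: 0.0156
grip_force: 40.0
```

```bash
python3 -c "
from st import *
st()"
```

```text
t 4.0 p [0.5549 0.0634 0.0545] yaw 54.64 tilt [0.0011 0.0001] F [-2.07 -0.36  7.2 ] M [-0.06  0.22 -0.08] gap 0.0156 gf 40.0 j [  1.7  33.5 100.4   0.   46.   37.1]
```

Call:
carry_out --series '[{"tx": 0, "ty": 0, "tz": -0.2, "spin": 0, "gripper": 5}, {"tx": 0, "ty": 0, "tz": -0.5, "spin": 0, "gripper": 5}, {"tx": 0, "ty": 0, "tz": -0.8, "spin": 0, "gripper": 5}, {"tx": 0, "ty": 0, "tz": -0.9, "spin": 0, "gripper": 5}, {"tx": 0, "ty": 0, "tz": -0.9, "spin": 0, "gripper": 5}, {"tx": 0, "ty": 0, "tz": -0.8, "spin": 0, "gripper": 5}, {"tx": 0, "ty": 0, "tz": -0.5, "spin": 0, "gripper": 5}, {"tx": 0.2, "ty": -0.4, "tz": 0, "spin": 0, "gripper": 5}, {"tx": 0.3, "ty": -0.7, "tz": 0, "spin": 0, "gripper": 5}, {"tx": 0.38, "ty": -0.87, "tz": 0, "spin": 0, "gripper": 5}, {"tx": 0.38, "ty": -0.87, "tz": 0, "spin": 0, "gripper": 5}, {"tx": 0.38, "ty": -0.87, "tz": 0, "spin": 0, "gripper": 5}]'

```text
time_s: 5.2
eef_pos: [0.4493, 0.2388, 0.2843]
tool_rot: [[0.579, 0.815, 0.0], [0.815, -0.579, 0.0], [0.0, 0.0, -1.0]]
force: [-0.0, 0.1, -1.0]
finger_gap: 0.0155
grip_force: 40.0
```

Call:
carry_out --series '[{"tx": 0.38, "ty": -0.87, "tz": 0, "spin": 0, "gripper": 5}, {"tx": 0.38, "ty": -0.87, "tz": 0, "spin": 0, "gripper": 5}, {"tx": 0.28, "ty": -0.7, "tz": 0, "spin": 0, "gripper": 5}, {"tx": 0, "ty": 0, "tz": 0, "spin": 0.5, "gripper": 5}, {"tx": 0, "ty": 0, "tz": 0, "spin": 1, "gripper": 5}, {"tx": 0, "ty": 0, "tz": 0, "spin": 1, "gripper": 5}, {"tx": 0, "ty": 0, "tz": 0, "spin": 1, "gripper": 5}, {"tx": 0, "ty": 0, "tz": 0, "spin": 1, "gripper": 5}, {"tx": 0, "ty": 0, "tz": 0, "spin": 1, "gripper": 5}, {"tx": 0, "ty": 0, "tz": 0, "spin": 1, "gripper": 5}, {"tx": 0, "ty": 0, "tz": 0, "spin": 1, "gripper": 5}, {"tx": 0, "ty": 0, "tz": 0, "spin": 1, "gripper": 5}]'

```text
time_s: 6.4
eef_pos: [0.381, 0.3504, 0.2842]
tool_rot: [[0.978, 0.207, 0.0], [0.207, -0.978, 0.0], [0.0, -0.0, -1.0]]
force: [0.2, -0.5, -0.8]
finger_gap: 0.0153
grip_force: 40.0
```

Call:
carry_out --series '[{"tx": 0, "ty": 0, "tz": 0, "spin": 1, "gripper": 5}, {"tx": 0, "ty": 0, "tz": 0, "spin": 1, "gripper": 5}, {"tx": 0, "ty": 0, "tz": 0, "spin": 1, "gripper": 5}, {"tx": 0, "ty": 0, "tz": 0, "spin": 1, "gripper": 5}, {"tx": 0, "ty": 0, "tz": 0, "spin": 1, "gripper": 5}, {"tx": 0, "ty": 0, "tz": 0, "spin": 0.7, "gripper": 5}, {"tx": 0, "ty": 0, "tz": 0, "spin": 0, "gripper": 5}, {"tx": 0, "ty": 0, "tz": 0, "spin": 0, "gripper": 5}]'

```text
time_s: 7.2
eef_pos: [0.3811, 0.3505, 0.284]
tool_rot: [[0.96, -0.28, 0.0], [-0.28, -0.96, 0.0], [0.0, -0.0, -1.0]]
force: [0.6, 0.8, -1.2]
finger_gap: 0.0153
grip_force: 40.0
```

```bash
python3 - <<'E'
from st import *
import pickle
st()
c=camera('wrist');pickle.dump(c,open('w3.pkl','wb'));cv2.imwrite('pics/w3.png',np.array(c['pixels']))
for n in ['scene','top']:
    d=camera(n);pickle.dump(d,open(n+'3.pkl','wb'))
E
```

```text
t 7.2 p [0.3811 0.3505 0.284 ] yaw -16.24 tilt [0.0002 0.0001] F [ 0.63  0.84 -1.23] M [ 0.02 -0.01  0.02] gap 0.0153 gf 40.0 j [ 37.5  13.1  94.5  -0.   72.3 143.7]
```

View pics/w3.png

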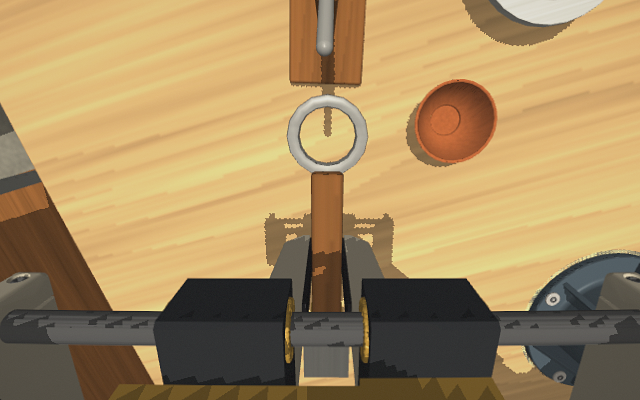

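The wrist view shows the eye at (327.5,134), outer width about 80 px, with the peg tip straight ahead at (324.5,50).

```bash
python3 - <<'E'
from st import *
import pickle
c=pickle.load(open('w3.pkl','rb'));t=pickle.load(open('top.pkl','rb'));s=pickle.load(open('scene.pkl','rb'));s3=pickle.load(open('scene3.pkl','rb'))
im=np.array(c['pixels']);hsv=cv2.cvtColor(im,cv2.COLOR_BGR2HSV)
m=(hsv[...,1]<60).astype(np.uint8);m[:90]=0;m[172:]=0;m[:,:280]=0;m[:,376:]=0
cs=cv2.findContours(m,cv2.RETR_CCOMP,cv2.CHAIN_APPROX_NONE)[0];cs=sorted(cs,key=cv2.contourArea)[-2:]
for k in cs: print('ell',cv2.fitEllipse(k))
m=(hsv[...,1]<60).astype(np.uint8);m[56:]=0;m[:,:310]=0;m[:,340:]=0
ys,xs=np.nonzero(m);print('peg rows',[(y,xs[ys==y].min(),xs[ys==y].max()) for y in range(0,56,6) if (ys==y).any()],ys.max())
T=lambda u,v:((u+.5)/5-.5+185,(v+.5)/5-.5+192);S=lambda u,v:((u+.5)/5-.5+300,(v-299.5)/5-.5+220)
for a in [(324.5,50),(324.5,47)]:
  print('tip',*tri((t,T(45,236)),(s,S(751,368)),(c,a)),*tri((t,T(45,236)),(c,a)),*tri((s,S(751,368)),(c,a)))
for z in [.275,.28,.284,.288]:
    e=[onz(c,q,z) for q in [(327.5,134),(288,134),(367,134)]];print(z,e[0].round(4),np.linalg.norm(e[1]-e[2]))
p=np.array([.3811,.3505,.284])+.0617*np.array([.96,-.28,0]);print('pred eye',p,proj(c,p),proj(s3,p))
im=np.ascontiguousarray(np.array(s3['pixels'])[170:270,370:470]);cv2.imwrite('pics/s3.png',cv2.convertScaleAbs(cv2.resize(im,None,fx=6,fy=6,interpolation=2),alpha=1.4))
E
```

```text
ell ((326.8182067871094, 134.4763641357422), (56.82637023925781, 56.99728775024414), 31.208759307861328)
ell ((326.8835144042969, 133.8879852294922), (77.55487823486328, 79.81504821777344), 89.1916275024414)
peg rows [(0, np.int64(319), np.int64(333)), (6, np.int64(318), np.int64(333)), (12, np.int64(318), np.int64(333)), (18, np.int64(318), np.int64(333)), (24, np.int64(318), np.int64(333)), (30, np.int64(317), np.int64(333)), (36, np.int64(317), np.int64(332)), (42, np.int64(316), np.int64(332)), (48, np.int64(317), np.int64(332)), (54, np.int64(320), np.int64(329))] 55
tip [0.48325258 0.32073517 0.23906713] [np.float64(0.0030445719912929187), np.float64(0.002033220327102882), np.float64(0.0012892975782993555)] [0.48203361 0.32057404 0.24526674] [np.float64(0.0018142454224128368), np.float64(0.001814245422412762)] [0.48489512 0.32029899 0.23904925] [np.float64(0.0005986919560124791), np.float64(0.0005986919560124706)]
tip [0.48387267 0.32064603 0.23952868] [np.float64(0.0036117449889060613), np.float64(0.0016431734571121378), np.float64(0.0021825294847660185)] [0.48258464 0.32001198 0.24771566] [np.float64(0.0024911448856051372), np.float64(0.0024911448856052105)] [0.48600013 0.32037897 0.23982253] [np.float64(2.7537589811384826e-05), np.float64(2.753758981134383e-05)]
0.275 [0.4411 0.3317 0.275 ] 0.040953776085540794
0.28 [0.4417 0.3316 0.28  ] 0.0397800545066286
0.284 [0.4421 0.3315 0.284 ] 0.038841077243498834
0.288 [0.4425 0.3313 0.288 ] 0.03790209998036906
pred eye [0.440332 0.333224 0.284   ] [[325.04715944 138.45891432]] [[476.66488746 210.31901955]]
```

View pics/s3.png

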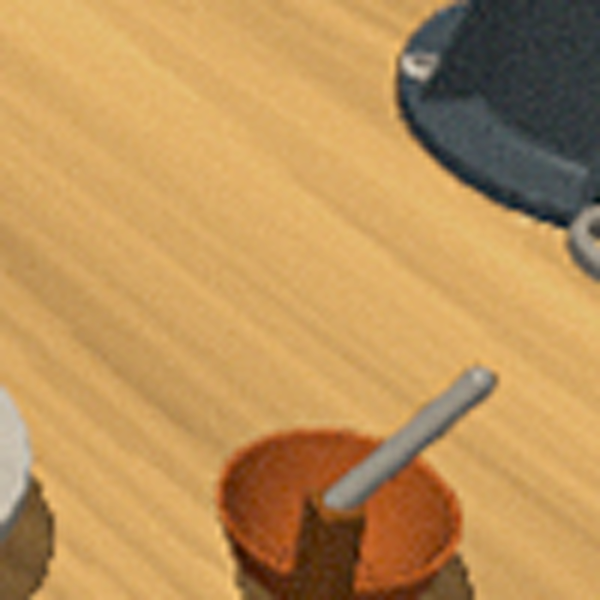

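The scene crop shows the peg tip at crop (483,377) and the eye ring just entering at (590,245). I'll fit the ring numerically and measure both points from the same two pictures.

```bash
cat > rel.py <<'E'
from st import *
def ringS(c,pc,w=16,pts=False):
    im=np.array(c['pixels']);x,y=int(pc[0])-w,int(pc[1])-w
    k=cv2.resize(np.ascontiguousarray(im[y:y+2*w,x:x+2*w]),None,fx=8,fy=8,interpolation=2)
    h=cv2.cvtColor(k,cv2.COLOR_BGR2HSV);m=((h[...,1]<75)&(h[...,2]>95)).astype(np.uint8)
    return k,m,x,y
E
python3 - <<'E'
from rel import *
import pickle
s3=pickle.load(open('scene3.pkl','rb'))
k,m,x,y=ringS(s3,(475,210))
cs,hi=cv2.findContours(m,cv2.RETR_CCOMP,cv2.CHAIN_APPROX_NONE)
for q in cs:
    if len(q)>30:
        e=cv2.fitEllipse(q);print(cv2.contourArea(q),((e[0][0]+.5)/8-.5+x,(e[0][1]+.5)/8-.5+y),np.array(e[1])/8,e[2])
k2,m2,x2,y2=ringS(s3,(444,240))
cv2.imwrite('pics/r.png',np.vstack([np.hstack([k,k2]),np.hstack([cv2.cvtColor(m*255,8),cv2.cvtColor(m2*255,8)])]));print(x,y,x2,y2)
E
```

```text
12511.5 (475.6491756439209, 209.20242023468018) [12.32352161 20.80034256] 100.24118041992188
7081.0 (475.63402366638184, 209.51095390319824) [ 8.524683   16.57316208] 102.67768096923828
459 194 428 224
```

View pics/r.png

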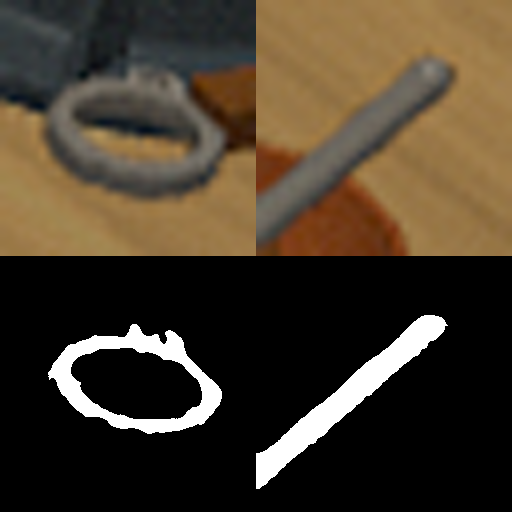

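The ring sits at scene (475.7,210.4), and the peg tip extremity is at about scene (451.2,232.4). Both agree with the masks.

```bash
python3 - <<'E'
from rel import *
import pickle
s=pickle.load(open('scene3.pkl','rb'));c=pickle.load(open('w3.pkl','rb'))
e,r1=tri((s,(475.7,210.4)),(c,(326.9,134.2)));t,r2=tri((s,(451.2,232.4)),(c,(324.5,49)));print(e,r1,t,r2)
# point mid on the peg: scene px on axis, wrist col line -> root
S=lambda u,v:((u+.5)/5-.5+300,(v-299.5)/5-.5+220)
q,r3=tri((s,S(640,458)),(c,(326,-15)));print('~root',q,r3)
R=np.array([[.96,-.28,0],[-.28,-.96,0],[0,0,-1.]]);print('eye-tip tool mm',R.T@(t-e)*1000,'peg dir pred',R.T@(np.array([-.679,.198,.707])))
print('eye rel tcp (tool)',R.T@(e-[.3811,.3505,.284])*1000)
E
```

```text
[0.44186049 0.33199104 0.28367152] [np.float64(0.0002799648771660898), np.float64(0.0002799648771661025)] [0.48440147 0.321197   0.2418807 ] [np.float64(0.0005766216809458458), np.float64(0.0005766216809457986)]
~root [0.52562255 0.30852405 0.20450844] [np.float64(0.0008738757886434463), np.float64(0.0008738757886432489)]
eye-tip tool mm [43.86167697 -1.54919544 41.79082003] peg dir pred [-7.0728e-01  4.0000e-05 -7.0700e-01]
eye rel tcp (tool) [63.51257885  0.75566648  0.32847681]
```

Call:
carry_out --series '[{"tx": 0.16, "ty": -0.03, "tz": 0.12, "spin": 0, "gripper": 5}, {"tx": 0.16, "ty": 0, "tz": 0.16, "spin": 0, "gripper": 5}, {"tx": 0.14, "ty": 0, "tz": 0.14, "spin": 0, "gripper": 5}, {"tx": 0.14, "ty": 0, "tz": 0.14, "spin": 0, "gripper": 5}, {"tx": 0.1, "ty": 0, "tz": 0.1, "spin": 0, "gripper": 5}, {"tx": 0.1, "ty": 0, "tz": 0.1, "spin": 0, "gripper": 5}, {"tx": 0.08, "ty": 0, "tz": 0.08, "spin": 0, "gripper": 5}, {"tx": 0.06, "ty": 0, "tz": 0.06, "spin": 0, "gripper": 5}, {"tx": 0.05, "ty": 0, "tz": 0.05, "spin": 0, "gripper": 5}, {"tx": 0.05, "ty": 0, "tz": 0.05, "spin": 0, "gripper": 5}, {"tx": 0, "ty": 0, "tz": 0, "spin": 0, "gripper": 5}]'

```text
time_s: 8.45
eef_pos: [0.4317, 0.3373, 0.2334]
tool_rot: [[0.96, -0.282, -0.0], [-0.282, -0.96, -0.0], [-0.0, 0.0, -1.0]]
force: [-0.2, -0.3, -0.7]
finger_gap: 0.0152
grip_force: 40.0
```

```bash
python3 - <<'E'
from rel import *
import pickle
st()
c=camera('wrist');pickle.dump(c,open('w4.pkl','wb'));s=camera('scene');pickle.dump(s,open('scene4.pkl','wb'))
im=np.array(c['pixels']);hsv=cv2.cvtColor(im,cv2.COLOR_BGR2HSV)
m=(hsv[...,1]<60).astype(np.uint8);m[:85]=0;m[172:]=0;m[:,:280]=0;m[:,376:]=0
for k in sorted(cv2.findContours(m,cv2.RETR_CCOMP,cv2.CHAIN_APPROX_NONE)[0],key=cv2.contourArea)[-4:]: print(cv2.boundingRect(k),cv2.contourArea(k))
a=cv2.resize(np.ascontiguousarray(im[60:180,260:390]),None,fx=3,fy=3)
b=cv2.resize(np.ascontiguousarray(np.array(s['pixels'])[205:265,415:480]),None,fx=6,fy=6,interpolation=2)
cv2.imwrite('pics/x4.png',np.hstack([a,b]))
E
```

```text
t 8.45 p [0.4317 0.3373 0.2334] yaw -16.36 tilt [-0.0002 -0.0002] F [-0.2  -0.28 -0.67] M [ 0.01  0.   -0.05] gap 0.0152 gf 40.0 j [ 33.1  19.   94.   -0.   67.  139.5]
(298, 108, 59, 56) 1595.5
(287, 85, 81, 87) 5035.0
```

Call:
carry_out --series '[{"tx": 0.05, "ty": 0, "tz": 0.05, "spin": 0, "gripper": 5}, {"tx": 0.05, "ty": 0, "tz": 0.05, "spin": 0, "gripper": 5}, {"tx": 0.05, "ty": 0, "tz": 0.05, "spin": 0, "gripper": 5}, {"tx": 0.05, "ty": 0, "tz": 0.05, "spin": 0, "gripper": 5}, {"tx": 0, "ty": 0, "tz": 0, "spin": 0, "gripper": 5}]'

```text
time_s: 9.05
eef_pos: [0.4413, 0.3344, 0.2232]
tool_rot: [[0.959, -0.282, -0.001], [-0.282, -0.959, -0.0], [-0.0, 0.0, -1.0]]
force: [0.6, -0.3, -0.8]
finger_gap: 0.0158
grip_force: 40.0
```

Call:
carry_out --series '[{"tx": 0.05, "ty": 0, "tz": 0.05, "spin": 0, "gripper": 5}, {"tx": 0.05, "ty": 0, "tz": 0.05, "spin": 0, "gripper": 5}, {"tx": 0.05, "ty": 0, "tz": 0.05, "spin": 0, "gripper": 5}, {"tx": 0.03, "ty": 0, "tz": 0.03, "spin": 0, "gripper": 5}, {"tx": 0, "ty": 0, "tz": 0, "spin": 0, "gripper": 5}]'

```text
time_s: 9.55
eef_pos: [0.4499, 0.3319, 0.2144]
tool_rot: [[0.96, -0.282, -0.0], [-0.282, -0.96, -0.0], [-0.0, 0.0, -1.0]]
force: [0.4, -0.6, -0.6]
finger_gap: 0.0155
grip_force: 40.0
```

```bash
python3 - <<'E'
from rel import *
st()
c=camera('wrist');s=camera('scene')
im=np.array(c['pixels'])
a=cv2.resize(np.ascontiguousarray(im[60:180,260:390]),None,fx=3,fy=3)
b=cv2.resize(np.ascontiguousarray(np.array(s['pixels'])[205:265,405:470]),None,fx=6,fy=6,interpolation=2)
cv2.imwrite('pics/x5.png',np.hstack([a,b]))
E
```

```text
t 9.55 p [0.4499 0.3319 0.2144] yaw -16.36 tilt [-0.0003 -0.0002] F [ 0.44 -0.61 -0.56] M [0.02 0.03 0.  ] gap 0.0155 gf 40.0 j [ 31.6  21.3  93.5  -0.   65.2 138. ]
```

View pics/x5.png

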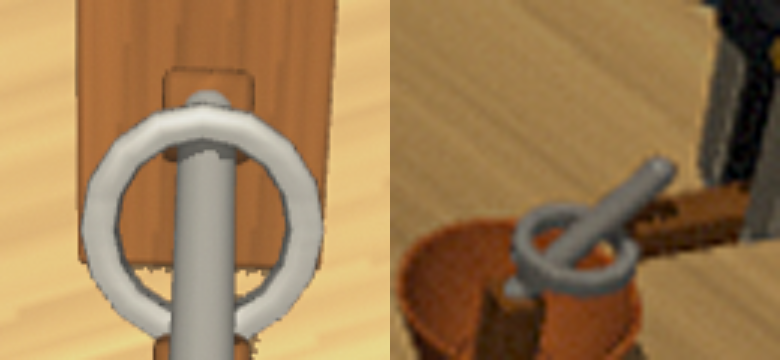

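The last picture shows the peg through the ring in both views, with the ring deep on the peg, and the forces are near zero. Next I let go.

Call:
carry_out --series '[{"tx": 0, "ty": 0, "tz": 0, "spin": 0, "gripper": 93}, {"tx": 0, "ty": 0, "tz": 0, "spin": 0, "gripper": 93}, {"tx": 0, "ty": 0, "tz": 0, "spin": 0, "gripper": 93}, {"tx": 0, "ty": 0, "tz": 0, "spin": 0, "gripper": 93}, {"tx": 0, "ty": 0, "tz": 0, "spin": 0, "gripper": 93}, {"tx": 0, "ty": 0, "tz": 0, "spin": 0, "gripper": 93}, {"tx": 0, "ty": 0, "tz": 0, "spin": 0, "gripper": 93}, {"tx": 0, "ty": 0, "tz": 0, "spin": 0, "gripper": 93}, {"tx": 0, "ty": 0, "tz": -0.2, "spin": 0, "gripper": 93}, {"tx": 0, "ty": 0, "tz": -0.4, "spin": 0, "gripper": 93}, {"tx": 0, "ty": 0, "tz": -0.6, "spin": 0, "gripper": 93}, {"tx": 0, "ty": 0, "tz": -0.6, "spin": 0, "gripper": 93}]'

```text
time_s: 10.85
eef_pos: [0.4496, 0.3319, 0.3063]
tool_rot: [[0.96, -0.281, -0.0], [-0.281, -0.96, -0.0], [-0.0, 0.0, -1.0]]
force: [-0.0, 0.7, 0.3]
finger_gap: 0.093
grip_force: 0.0
```

```bash
python3 - <<'E'
from rel import *
import pickle
s,R=st()
c=camera('wrist');sc=camera('scene');tp=camera('top');pickle.dump((c,sc,tp),open('rel6.pkl','wb'))
s0=pickle.load(open('scene.pkl','rb'));t0=pickle.load(open('top.pkl','rb'))
# scene: diff against start around stand
for a,b,w in [(sc,s0,(370,200,110,150))]:
    x,y,W,H=w;d=cv2.absdiff(np.array(a['pixels']),np.array(b['pixels']))[y:y+H,x:x+W].max(2)>25
    n,l,q,ce=cv2.connectedComponentsWithStats(d.astype(np.uint8))
    for i in range(1,n):
        if q[i,4]>15: print('diff',q[i,:4]+[x,y,0,0],q[i,4],ce[i]+[x,y])
# expected hang points
root=np.array([.526,.308,.198]);u=np.array([-.679,.198,.707])
for d in [.012,.02,.04]:
    e=root+u*d-[0,0,.009*1]; print('hang eye',proj(sc,e),'blade end',proj(sc,e-[0,0,.15]),'handle mid',proj(sc,e-[0,0,.062]))
h=cv2.cvtColor(np.array(sc['pixels']),cv2.COLOR_BGR2HSV)
m=((h[...,0]>=20)&(h[...,0]<=32)&(h[...,1]>180)&(h[...,2]>90)).astype(np.uint8)[200:360,370:480]
ys,xs=np.nonzero(m);print('yellow',len(xs),xs.mean()+370 if len(xs) else 0,ys.mean()+200 if len(xs) else 0)
E
```

```text
t 10.85 p [0.4496 0.3319 0.3063] yaw -16.35 tilt [-0. -0.] F [-0.03  0.67  0.26] M [ 0.03 -0.03  0.04] gap 0.093 gf 0.0 j [ 31.7  16.8  86.7   0.   76.6 138. ]
diff [437 200  43  25] 538 [459.48884758 211.7732342 ]
diff [455 200  25   8] 94 [469.93617021 202.85106383]
diff [425 243  15  64] 439 [432.38724374 275.41002278]
diff [463 275  17  24] 243 [472.83127572 283.74074074]
diff [437 309   8   6] 32 [440.125 311.375]
diff [443 316   5   7] 27 [445.14814815 319.18518519]
hang eye [[430.36402472 252.9243339 ]] blade end [[420.41682452 306.41475792]] handle mid [[426.02540117 276.27039408]]
hang eye [[433.45805064 250.20025679]] blade end [[423.21072069 304.05401303]] handle mid [[428.9880342  273.70756821]]
hang eye [[441.25752393 243.33263223]] blade end [[430.24864526 298.10648974]] handle mid [[436.45399744 267.24840637]]
yellow 2 434.0 288.5
```

The scraper hangs: the changed pixels span (425–440, 243–307) in the scene view, where the hanging tool should project. Now to the vases.

Call:
carry_out --series '[{"tx": 0.1, "ty": 0.4, "tz": 0, "spin": 0, "gripper": 93}, {"tx": 0.24, "ty": 0.9, "tz": 0, "spin": 0, "gripper": 93}, {"tx": 0.24, "ty": 0.9, "tz": 0, "spin": 0, "gripper": 93}, {"tx": 0.24, "ty": 0.9, "tz": 0, "spin": 0, "gripper": 93}, {"tx": 0.24, "ty": 0.9, "tz": 0, "spin": 0, "gripper": 93}, {"tx": 0.24, "ty": 0.9, "tz": 0, "spin": 0, "gripper": 93}, {"tx": 0.24, "ty": 0.9, "tz": 0, "spin": 0, "gripper": 93}, {"tx": 0.24, "ty": 0.9, "tz": 0, "spin": 0, "gripper": 93}, {"tx": 0.24, "ty": 0.9, "tz": 0, "spin": 0, "gripper": 93}, {"tx": 0.24, "ty": 0.9, "tz": 0, "spin": 0, "gripper": 93}, {"tx": 0.24, "ty": 0.9, "tz": 0, "spin": 0, "gripper": 93}, {"tx": 0.2, "ty": 0.7, "tz": 0, "spin": 0, "gripper": 93}]'

```text
time_s: 12.2
eef_pos: [0.4363, -0.1928, 0.304]
tool_rot: [[0.959, -0.282, -0.001], [-0.282, -0.959, 0.0], [-0.001, -0.0, -1.0]]
force: [0.9, -0.3, 0.0]
finger_gap: 0.0929
grip_force: 0.0
```

```bash
python3 - <<'E'
from rel import *
import pickle
s,R=st();R=np.array(s['tool_rot']);p=np.array(s['eef_pos'])
c=camera('wrist');pickle.dump(c,open('w7.pkl','wb'));im=np.array(c['pixels']);cv2.imwrite('pics/w7.png',im)
T=lambda u,v:((u+.5)/5-.5+345,(v+.5)/5-.5+195);S=lambda u,v:((u+.5)/5-.5+240,(v-299.5)/5-.5+145)
t=pickle.load(open('top.pkl','rb'));sc=pickle.load(open('scene.pkl','rb'))
for a,b,x0 in [(T(200,149),S(302,412),(.5147,-.2109,.130)),(T(412,136),S(195,323),(.5187,-.3377,.130))]:
    pc=proj(c,x0)[0];print('pred px',pc)
    x,y=int(pc[0])-50,int(pc[1])-50
    if x<0 or y<0: continue
    k=im[y:y+100,x:x+100];h=cv2.cvtColor(k,cv2.COLOR_BGR2HSV)
    m=(h[...,2]<55).astype(np.uint8)   # dark mouth
    for q in cv2.findContours(m,cv2.RETR_EXTERNAL,cv2.CHAIN_APPROX_NONE)[0]:
        if 100<cv2.contourArea(q): 
            e=cv2.fitEllipse(q);o=(e[0][0]+x,e[0][1]+y);print('mouth',o,e[1],onz(c,o,.130),tri((t,a),(sc,b),(c,o)))
E
```

```text
t 12.2 p [ 0.4363 -0.1928  0.304 ] yaw -16.41 tilt [-0.001   0.0004] F [ 0.94 -0.29  0.04] M [ 0.06 -0.01  0.05] gap 0.0929 gf 0.0 j [-29.4   7.7  98.3  -0.   74.   77. ]
pred px [320.94951511  97.06781486]
pred px [447.84736971  53.79347652]
mouth (449.6694145202637, 52.19486999511719) (21.468582153320312, 24.595752716064453) [ 0.51961248 -0.33963349  0.13      ] (array([ 0.51894053, -0.33830032,  0.13115906]), [np.float64(0.002723833341977368), np.float64(0.0016910985607633724), np.float64(0.0010786466416193008)])
```

```bash
python3 - <<'E'
from rel import *
import pickle
c=pickle.load(open('w7.pkl','rb'));im=np.array(c['pixels'])
T=lambda u,v:((u+.5)/5-.5+345,(v+.5)/5-.5+195);S=lambda u,v:((u+.5)/5-.5+240,(v-299.5)/5-.5+145)
t=pickle.load(open('top.pkl','rb'));sc=pickle.load(open('scene.pkl','rb'))
x,y=290,67;k=im[y:y+60,x:x+60];g=cv2.cvtColor(k,6)
print(g[30,::3],g[::3,31])
for th in (65,75,85,95):
    for q in cv2.findContours((g<th).astype(np.uint8),cv2.RETR_EXTERNAL,cv2.CHAIN_APPROX_NONE)[0]:
        if 100<cv2.contourArea(q):
            e=cv2.fitEllipse(q);o=(e[0][0]+x,e[0][1]+y);print(th,'mouth',o,e[1],onz(c,o,.130),tri((t,T(200,149)),(sc,S(302,412)),(c,o)))
E
```

```text
[116 117  79  84  87 155 148  62  64  63  63  62  63  63  76 155 118  86
  83  75] [106 105 109 113 170 138  67  67  64  64  64  62  62  58 151 151  58  59
  56  66]
65 mouth (323.6816177368164, 112.8556022644043) (18.206151962280273, 39.23152160644531) [ 0.49952753 -0.20916291  0.13      ] (array([ 0.50931872, -0.21094147,  0.12972186]), [np.float64(0.003733477317382014), np.float64(0.0069962450603890235), np.float64(0.009953145267031891)])
65 mouth (320.17931175231934, 95.81636810302734) (21.65839958190918, 22.682567596435547) [ 0.5160402  -0.21051724  0.13      ] (array([ 0.51522904, -0.21060015,  0.13043647]), [np.float64(0.0026422330886177415), np.float64(0.0019643000919242442), np.float64(0.0008132296029449616)])
75 mouth (322.7287063598633, 110.13022232055664) (34.61650466918945, 45.941566467285156) [ 0.50230886 -0.20900965  0.13      ] (array([ 0.51033444, -0.21071429,  0.12987753]), [np.float64(0.002705108391673741), np.float64(0.0061973574582515345), np.float64(0.008202672998820638)])
75 mouth (320.2318305969238, 95.40882682800293) (22.71919822692871, 23.354385375976562) [ 
[... 605 characters left out ...]
0.51532392, -0.2107275 ,  0.13036505]), [np.float64(0.002770070612292622), np.float64(0.0018284725068875847), np.float64(0.001036401931202371)])
95 mouth (320.3158550262451, 95.27782440185547) (23.209640502929688, 24.23781394958496) [ 0.51648638 -0.21079101  0.13      ] (array([ 0.51537298, -0.210706  ,  0.13038992]), [np.float64(0.00280922690887265), np.float64(0.0017961557892566013), np.float64(0.001115457802253051)])
95 mouth (321.4973907470703, 95.68489837646484) (49.08935546875, 62.07634735107422) [ 0.51579285 -0.21178758  0.13      ] (array([ 0.51504554, -0.21126075,  0.12993668]), [np.float64(0.002735287473753915), np.float64(0.0018361277246612764), np.float64(0.0009139001872810984)])
```

Call:
carry_out --series '[{"tx": 0.55, "ty": -0.05, "tz": 0.2, "spin": 0, "gripper": 93}, {"tx": 0.55, "ty": -0.05, "tz": 0.4, "spin": 0, "gripper": 93}, {"tx": 0.53, "ty": 0, "tz": 0.4, "spin": 0, "gripper": 93}, {"tx": 0, "ty": 0, "tz": 0.5, "spin": 0, "gripper": 93}, {"tx": 0, "ty": 0, "tz": 0.6, "spin": 0, "gripper": 93}, {"tx": 0, "ty": 0, "tz": 0.6, "spin": 0, "gripper": 93}, {"tx": 0, "ty": 0, "tz": 0.6, "spin": 0, "gripper": 80}, {"tx": 0, "ty": 0, "tz": 0.5, "spin": 0, "gripper": 60}, {"tx": 0, "ty": 0, "tz": 0.3, "spin": 0, "gripper": 50}, {"tx": 0, "ty": 0, "tz": 0.18, "spin": 0, "gripper": 45}, {"tx": 0, "ty": 0, "tz": 0, "spin": 0, "gripper": 42}, {"tx": 0, "ty": 0, "tz": 0, "spin": 0, "gripper": 40}]' --force 10

```text
time_s: 13.45
eef_pos: [0.517, -0.2087, 0.0911]
tool_rot: [[0.96, -0.281, 0.0], [-0.281, -0.96, -0.0], [0.0, 0.0, -1.0]]
force: [0.3, 0.3, 0.5]
finger_gap: 0.0495
grip_force: 0.0
```

Call:
carry_out --series '[{"tx": 0, "ty": 0, "tz": 0, "spin": 0, "gripper": 36}, {"tx": 0, "ty": 0, "tz": 0, "spin": 0, "gripper": 34}, {"tx": 0, "ty": 0, "tz": 0, "spin": 0, "gripper": 32}, {"tx": 0, "ty": 0, "tz": 0, "spin": 0, "gripper": 30}, {"tx": 0, "ty": 0, "tz": 0, "spin": 0, "gripper": 28}, {"tx": 0, "ty": 0, "tz": 0, "spin": 0, "gripper": 24}, {"tx": 0, "ty": 0, "tz": 0, "spin": 0, "gripper": 20}]' --force 30

```text
time_s: 14.15
eef_pos: [0.5171, -0.209, 0.0911]
tool_rot: [[0.96, -0.282, 0.001], [-0.282, -0.96, -0.001], [0.001, 0.0, -1.0]]
force: [-0.2, -2.4, 6.8]
finger_gap: 0.0319
grip_force: 29.1
```

```bash
python3 -c "
from st import *
st()"
```

```text
t 14.15 p [ 0.5171 -0.209   0.0911] yaw -16.35 tilt [ 0.0009 -0.0007] F [-0.24 -2.41  6.78] M [-0.39  0.12 -0.01] gap 0.0319 gf 29.1 j [-26.8  30.2  99.6  -0.   50.2  79.6]
```

Call:
carry_out --series '[{"tx": 0, "ty": 0, "tz": -0.04, "spin": 0, "gripper": 20}, {"tx": 0, "ty": 0, "tz": -0.1, "spin": 0, "gripper": 20}, {"tx": 0, "ty": 0, "tz": -0.2, "spin": 0, "gripper": 20}, {"tx": 0, "ty": 0, "tz": -0.2, "spin": 0, "gripper": 20}, {"tx": 0, "ty": 0, "tz": -0.2, "spin": 0, "gripper": 20}, {"tx": 0, "ty": 0, "tz": -0.1, "spin": 0, "gripper": 20}, {"tx": 0, "ty": 0, "tz": 0, "spin": 0, "gripper": 20}, {"tx": 0, "ty": 0, "tz": 0, "spin": 0, "gripper": 20}, {"tx": 0, "ty": 0, "tz": 0, "spin": 0, "gripper": 20}, {"tx": 0, "ty": 0, "tz": 0, "spin": 0, "gripper": 20}, {"tx": 0, "ty": 0, "tz": 0, "spin": 0, "gripper": 20}, {"tx": 0, "ty": 0, "tz": 0, "spin": 0, "gripper": 20}]'

```text
time_s: 15.35
eef_pos: [0.5167, -0.2086, 0.1324]
tool_rot: [[0.96, -0.281, -0.0], [-0.281, -0.96, 0.0], [-0.0, -0.0, -1.0]]
force: [-1.3, 0.8, -1.9]
finger_gap: 0.0322
grip_force: 28.6
```

```bash
python3 - <<'E'
from st import *
st();F=[]
for i in range(8):
    camera('wrist');s=telemetry.state();F.append(np.r_[s['force'],s['joint_torque'][1:3]])
F=np.array(F);print(F.mean(0),F.std(0))
E
```

```text
t 15.35 p [ 0.5167 -0.2086  0.1324] yaw -16.35 tilt [-0.0003  0.0002] F [-1.3   0.8  -1.89] M [ 0.01 -0.03 -0.02] gap 0.0322 gf 28.6 j [-26.8  26.8  98.1   0.   55.1  79.6]
[ -0.07692483   0.07853452  -2.23983558 -54.17146057 -25.98080501] [0.67326335 0.51595552 0.30171604 0.0098169  0.00789061]
```

About 0.23 kg, so this reads as the light one. I set it down and lift the other.

Call:
carry_out --series '[{"tx": 0, "ty": 0, "tz": 0.15, "spin": 0, "gripper": 20}, {"tx": 0, "ty": 0, "tz": 0.2, "spin": 0, "gripper": 20}, {"tx": 0, "ty": 0, "tz": 0.2, "spin": 0, "gripper": 20}, {"tx": 0, "ty": 0, "tz": 0.15, "spin": 0, "gripper": 20}, {"tx": 0, "ty": 0, "tz": 0.08, "spin": 0, "gripper": 20}, {"tx": 0, "ty": 0, "tz": 0.03, "spin": 0, "gripper": 20}, {"tx": 0, "ty": 0, "tz": 0.01, "spin": 0, "gripper": 20}, {"tx": 0, "ty": 0, "tz": 0.01, "spin": 0, "gripper": 20}, {"tx": 0, "ty": 0, "tz": 0, "spin": 0, "gripper": 20}]'

```text
time_s: 16.65
eef_pos: [0.5169, -0.2088, 0.0914]
tool_rot: [[0.96, -0.282, 0.0], [-0.282, -0.96, -0.0], [0.0, 0.0, -1.0]]
force: [0.7, -0.5, -2.3]
finger_gap: 0.0317
grip_force: 28.6
```

```bash
python3 -c "
from st import *
st()"
```

```text
t 16.65 p [ 0.5169 -0.2088  0.0914] yaw -16.35 tilt [ 0.0004 -0.0002] F [ 0.74 -0.46 -2.33] M [0.   0.02 0.04] gap 0.0317 gf 28.6 j [-26.8  30.1  99.6  -0.   50.2  79.6]
```

Call:
carry_out --series '[{"tx": 0, "ty": 0, "tz": 0.02, "spin": 0, "gripper": 20}, {"tx": 0, "ty": 0, "tz": 0, "spin": 0, "gripper": 20}, {"tx": 0, "ty": 0, "tz": 0, "spin": 0, "gripper": 20}]'

```text
time_s: 16.95
eef_pos: [0.5172, -0.2089, 0.0911]
tool_rot: [[0.96, -0.282, 0.001], [-0.282, -0.96, -0.001], [0.001, 0.0, -1.0]]
force: [-1.6, 0.9, 6.3]
finger_gap: 0.032
grip_force: 29.2
```

Call:
carry_out --series '[{"tx": 0, "ty": 0, "tz": 0.02, "spin": 0, "gripper": 20}, {"tx": 0, "ty": 0, "tz": 0, "spin": 0, "gripper": 20}, {"tx": 0, "ty": 0, "tz": 0, "spin": 0, "gripper": 20}]'

```text
time_s: 17.25
eef_pos: [0.5174, -0.2091, 0.091]
tool_rot: [[0.96, -0.281, 0.002], [-0.281, -0.96, -0.001], [0.002, 0.0, -1.0]]
force: [-5.5, 2.2, 15.7]
finger_gap: 0.032
grip_force: 30.0
```

Call:
carry_out --series '[{"tx": 0, "ty": 0, "tz": -0.03, "spin": 0, "gripper": 20}, {"tx": 0, "ty": 0, "tz": 0, "spin": 0, "gripper": 34}, {"tx": 0, "ty": 0, "tz": 0, "spin": 0, "gripper": 42}, {"tx": 0, "ty": 0, "tz": 0, "spin": 0, "gripper": 60}, {"tx": 0, "ty": 0, "tz": 0, "spin": 0, "gripper": 80}, {"tx": 0, "ty": 0, "tz": 0, "spin": 0, "gripper": 93}, {"tx": 0, "ty": 0, "tz": 0, "spin": 0, "gripper": 93}, {"tx": 0, "ty": 0, "tz": -0.3, "spin": 0, "gripper": 93}, {"tx": 0, "ty": 0, "tz": -0.7, "spin": 0, "gripper": 93}, {"tx": 0, "ty": 0, "tz": -0.7, "spin": 0, "gripper": 93}, {"tx": 0, "ty": 0, "tz": -0.4, "spin": 0, "gripper": 93}, {"tx": 0, "ty": 0, "tz": 0, "spin": 0, "gripper": 93}]'

```text
time_s: 18.45
eef_pos: [0.518, -0.2092, 0.1984]
tool_rot: [[0.96, -0.281, 0.004], [-0.281, -0.96, -0.002], [0.005, 0.001, -1.0]]
force: [-0.2, -0.6, -0.4]
finger_gap: 0.0932
grip_force: 0.0
```

Call:
carry_out --series '[{"tx": 0.15, "ty": 0.47, "tz": 0, "spin": 0, "gripper": 93}, {"tx": 0.23, "ty": 0.75, "tz": 0, "spin": 0, "gripper": 93}, {"tx": 0.23, "ty": 0.75, "tz": 0, "spin": 0, "gripper": 93}, {"tx": 0.15, "ty": 0.5, "tz": 0, "spin": 0, "gripper": 93}, {"tx": 0, "ty": 0, "tz": 0, "spin": 0, "gripper": 93}, {"tx": 0, "ty": 0, "tz": 0.4, "spin": 0, "gripper": 93}, {"tx": 0, "ty": 0, "tz": 0.6, "spin": 0, "gripper": 80}, {"tx": 0, "ty": 0, "tz": 0.6, "spin": 0, "gripper": 60}, {"tx": 0, "ty": 0, "tz": 0.4, "spin": 0, "gripper": 50}, {"tx": 0, "ty": 0, "tz": 0.1, "spin": 0, "gripper": 45}, {"tx": 0, "ty": 0, "tz": 0, "spin": 0, "gripper": 42}, {"tx": 0, "ty": 0, "tz": 0, "spin": 0, "gripper": 40}]' --force 10

```text
time_s: 19.65
eef_pos: [0.519, -0.3378, 0.0915]
tool_rot: [[0.96, -0.281, 0.001], [-0.281, -0.96, -0.001], [0.001, 0.0, -1.0]]
force: [0.2, -0.4, 0.1]
finger_gap: 0.0491
grip_force: 0.0
```

Call:
carry_out --series '[{"tx": 0, "ty": 0, "tz": 0, "spin": 0, "gripper": 36}, {"tx": 0, "ty": 0, "tz": 0, "spin": 0, "gripper": 34}, {"tx": 0, "ty": 0, "tz": 0, "spin": 0, "gripper": 32}, {"tx": 0, "ty": 0, "tz": 0, "spin": 0, "gripper": 30}, {"tx": 0, "ty": 0, "tz": 0, "spin": 0, "gripper": 28}, {"tx": 0, "ty": 0, "tz": 0, "spin": 0, "gripper": 24}, {"tx": 0, "ty": 0, "tz": 0, "spin": 0, "gripper": 20}]' --force 40

```text
time_s: 20.35
eef_pos: [0.5188, -0.3385, 0.0914]
tool_rot: [[0.96, -0.282, 0.001], [-0.282, -0.96, -0.001], [0.001, 0.001, -1.0]]
force: [-1.4, -2.0, 5.7]
finger_gap: 0.0315
grip_force: 38.5
```

```bash
python3 -c "
from st import *
st()"
```

```text
t 20.35 p [ 0.5188 -0.3385  0.0914] yaw -16.35 tilt [ 0.0011 -0.0013] F [-1.38 -2.01  5.7 ] M [-0.44  0.2   0.04] gap 0.0315 gf 38.5 j [-37.4  35.6  89.7  -0.   54.6  68.9]
```

Call:
carry_out --series '[{"tx": 0, "ty": 0, "tz": -0.04, "spin": 0, "gripper": 20}, {"tx": 0, "ty": 0, "tz": -0.1, "spin": 0, "gripper": 20}, {"tx": 0, "ty": 0, "tz": -0.2, "spin": 0, "gripper": 20}, {"tx": 0, "ty": 0, "tz": -0.2, "spin": 0, "gripper": 20}, {"tx": 0, "ty": 0, "tz": -0.2, "spin": 0, "gripper": 20}, {"tx": 0, "ty": 0, "tz": -0.1, "spin": 0, "gripper": 20}, {"tx": 0, "ty": 0, "tz": 0, "spin": 0, "gripper": 20}, {"tx": 0, "ty": 0, "tz": 0, "spin": 0, "gripper": 20}, {"tx": 0, "ty": 0, "tz": 0, "spin": 0, "gripper": 20}, {"tx": 0, "ty": 0, "tz": 0, "spin": 0, "gripper": 20}, {"tx": 0, "ty": 0, "tz": 0, "spin": 0, "gripper": 20}, {"tx": 0, "ty": 0, "tz": 0, "spin": 0, "gripper": 20}]'

```text
time_s: 21.55
eef_pos: [0.5184, -0.3379, 0.1325]
tool_rot: [[0.96, -0.282, -0.0], [-0.282, -0.96, 0.0], [-0.0, -0.0, -1.0]]
force: [-0.6, -0.0, -3.3]
finger_gap: 0.0317
grip_force: 38.8
```

```bash
python3 - <<'E'
from st import *
import pickle
st();F=[]
for i in range(8):
    c=camera('scene');s=telemetry.state();F.append(np.r_[s['force']])
F=np.array(F);print(F.mean(0),F.std(0))
# vase A stands? compare scene lip region
s0=pickle.load(open('scene.pkl','rb'));d=cv2.absdiff(np.array(c['pixels']),np.array(s0['pixels']))[200-35:210,288:315].max(2);print('diff A px',(d>30).sum(),d.shape)
t=camera('top');im=np.array(t['pixels']);g=cv2.cvtColor(im,6);k=pickle.load(open('top.pkl','rb'));print((cv2.absdiff(im,np.array(k['pixels']))[210:245,365:395].max(2)>30).sum())
E
```

```text
t 21.55 p [ 0.5184 -0.3379  0.1325] yaw -16.35 tilt [-0.0002  0.0002] F [-0.59 -0.03 -3.33] M [ 0.11 -0.03 -0.  ] gap 0.0317 gf 38.8 j [-37.4  32.5  88.3   0.   59.2  68.9]
[-0.02979675  0.15351662 -3.76228113] [0.45770997 0.35505103 0.57371757]
diff A px 205 (45, 27)
72
```

The second vase is about 0.38 kg, so it's the heavier. I lift it high over its neighbour and re-measure the cleared wheel.

Call:
carry_out --series '[{"tx": 0, "ty": 0, "tz": -0.1, "spin": 0, "gripper": 20}, {"tx": 0, "ty": 0, "tz": -0.3, "spin": 0, "gripper": 20}, {"tx": 0, "ty": 0, "tz": -0.4, "spin": 0, "gripper": 20}, {"tx": 0, "ty": 0, "tz": -0.5, "spin": 0, "gripper": 20}, {"tx": 0, "ty": 0, "tz": -0.5, "spin": 0, "gripper": 20}, {"tx": 0, "ty": 0, "tz": -0.5, "spin": 0, "gripper": 20}, {"tx": 0, "ty": 0, "tz": -0.3, "spin": 0, "gripper": 20}, {"tx": 0, "ty": 0, "tz": -0.15, "spin": 0, "gripper": 20}, {"tx": 0, "ty": 0, "tz": 0, "spin": 0, "gripper": 20}]'

```text
time_s: 22.9
eef_pos: [0.5187, -0.3381, 0.2717]
tool_rot: [[0.96, -0.281, 0.002], [-0.281, -0.96, -0.001], [0.002, 0.001, -1.0]]
force: [-0.8, 0.6, -4.0]
finger_gap: 0.0316
grip_force: 38.9
```

```bash
python3 - <<'E'
from st import *
import pickle
st()
for n,w,c0 in [('top',(262,188,72,66),(298,219)),('scene',(300,218,84,62),(342,247))]:
    c=camera(n);x,y,W,H=w;im=np.array(c['pixels']);hsv=cv2.cvtColor(im,cv2.COLOR_BGR2HSV)
    # painted dark ring: inner/outer edges, in world plane z=.05
    G=cv2.cvtColor(im,6).astype(float)
    cen=np.array([.548,.052])
    for it in range(3):
        res={}
        for nm,lo,hi in [('in',.025,.045),('mid',.050,.070),('out',.074,.094)]:
            P_=[]
            for a in np.radians(np.arange(0,360,5)):
                rr=np.arange(lo,hi,.0005);pts=np.c_[cen[0]+rr*np.cos(a),cen[1]+rr*np.sin(a),np.full(len(rr),.05)]
                px=proj(c,pts).astype(np.float32)
                src=hsv[...,1].astype(np.float32) if nm=='out' else G.astype(np.float32)
                v=cv2.remap(src,px[:,0].copy(),px[:,1].copy(),1).ravel();v=np.convolve(v,np.ones(5)/5,'same');g=np.abs(np.gradient(v))[4:-4];i=g.argmax()+4
                P_.append(pts[i,:2])
            p=np.array(P_)
            for k in range(6):
                q=np.linalg.lstsq(np.c_[2*p,np.ones(len(p))],(p**2).sum(1),rcond=None)[0];r=np.sqrt(q[2]+q[:2]@q[:2]);d=abs(np.hypot(*(p-q[:2]).T)-r);p=p[d<=max(.0015,2*np.median(d))]
            res[nm]=(q[:2].round(4),r.round(4),len(p))
        cen=res['out'][0]
    print(n,res)
    if n=='scene':
        from rel import *
        print('A lip px expected',proj(c,(.5165,-.2095,.13)))
        k=im[155:185,285:318];m=(cv2.cvtColor(k,6)<35).astype(np.uint8)
        for q in cv2.findContours(m,0,1)[0]:
            if cv2.contourArea(q)>5: print(cv2.boundingRect(q),cv2.contourArea(q))
E
```

```text
t 22.9 p [ 0.5187 -0.3381  0.2717] yaw -16.35 tilt [ 0.0018 -0.0014] F [-0.84  0.58 -3.96] M [ 0.08  0.02 -0.01] gap 0.0316 gf 38.9 j [-37.4  24.8  80.1  -0.   75.   68.9]
top {'in': (array([0.544 , 0.0518]), np.float64(0.0354), 72), 'mid': (array([0.5436, 0.0516]), np.float64(0.059), 70), 'out': (array([0.5429, 0.0517]), np.float64(0.0855), 67)}
scene {'in': (array([0.5474, 0.0489]), np.float64(0.0352), 70), 'mid': (array([0.5478, 0.0499]), np.float64(0.0595), 69), 'out': (array([0.5488, 0.0511]), np.float64(0.0851), 39)}
A lip px expected [[300.48473927 167.5203533 ]]
(12, 11, 7, 4) 13.0
```

Call:
carry_out --series '[{"tx": -0.06, "ty": -0.27, "tz": 0, "spin": 0, "gripper": 20}, {"tx": -0.12, "ty": -0.53, "tz": 0, "spin": 0, "gripper": 20}, {"tx": -0.17, "ty": -0.8, "tz": 0, "spin": 0, "gripper": 20}, {"tx": -0.19, "ty": -0.88, "tz": 0, "spin": 0, "gripper": 20}, {"tx": -0.19, "ty": -0.88, "tz": 0, "spin": 0, "gripper": 20}, {"tx": -0.19, "ty": -0.88, "tz": 0, "spin": 0, "gripper": 20}, {"tx": -0.19, "ty": -0.88, "tz": 0, "spin": 0, "gripper": 20}, {"tx": -0.19, "ty": -0.88, "tz": 0, "spin": 0, "gripper": 20}, {"tx": -0.17, "ty": -0.8, "tz": 0, "spin": 0, "gripper": 20}, {"tx": -0.12, "ty": -0.53, "tz": 0, "spin": 0, "gripper": 20}, {"tx": -0.06, "ty": -0.28, "tz": 0, "spin": 0, "gripper": 20}, {"tx": 0, "ty": 0, "tz": 0, "spin": 0, "gripper": 20}]'

```text
time_s: 24.2
eef_pos: [0.546, 0.0521, 0.2696]
tool_rot: [[0.96, -0.279, -0.001], [-0.279, -0.96, 0.0], [-0.001, 0.0, -1.0]]
force: [-0.3, -0.4, -3.2]
finger_gap: 0.0312
grip_force: 46.0
```

Call:
carry_out --series '[{"tx": 0, "ty": 0, "tz": 0.1, "spin": 0, "gripper": 20}, {"tx": 0, "ty": 0, "tz": 0.3, "spin": 0, "gripper": 20}, {"tx": 0, "ty": 0, "tz": 0.4, "spin": 0, "gripper": 20}, {"tx": 0, "ty": 0, "tz": 0.4, "spin": 0, "gripper": 20}, {"tx": 0, "ty": 0, "tz": 0.4, "spin": 0, "gripper": 20}, {"tx": 0, "ty": 0, "tz": 0.35, "spin": 0, "gripper": 20}, {"tx": 0, "ty": 0, "tz": 0.2, "spin": 0, "gripper": 20}, {"tx": 0, "ty": 0, "tz": 0.1, "spin": 0, "gripper": 20}, {"tx": 0, "ty": 0, "tz": 0, "spin": 0, "gripper": 20}, {"tx": 0, "ty": 0, "tz": 0, "spin": 0, "gripper": 20}, {"tx": 0, "ty": 0, "tz": 0, "spin": 0, "gripper": 20}]'

```text
time_s: 25.3
eef_pos: [0.5468, 0.0504, 0.1584]
tool_rot: [[0.96, -0.281, 0.001], [-0.281, -0.96, -0.0], [0.001, -0.0, -1.0]]
force: [0.5, 0.1, -3.9]
finger_gap: 0.0313
grip_force: 46.0
```

```bash
python3 - <<'E'
from st import *
import pickle
s,_=st();p=np.array(s['eef_pos'])
c=camera('scene');t=camera('top');im=np.array(c['pixels'])
b=p.copy();b[2]-=.073;x0=proj(c,p+[0,0,.04])[0];b0=proj(c,b)[0];print('lip/foot expected',x0,b0)
# silhouette of held vase vs start picture
s0=np.array(pickle.load(open('scene.pkl','rb'))['pixels']);h=cv2.cvtColor(im,cv2.COLOR_BGR2HSV)
d=(cv2.absdiff(im,s0).max(2)>20)
for r in range(int(x0[1]),int(b0[1])+8,5):
    xs=np.nonzero((cv2.cvtColor(im,6)[r,300:385]<118)&d[r,300:385])[0]
    if len(xs): print(r,xs.min()+300,xs.max()+300,end=' | ')
y=h[...,:];m=((h[...,0]>=18)&(h[...,0]<=32)&(h[...,1]>180)&(h[...,2]>90))[230:330,410:460];print('\nferrule',np.argwhere(m)+[230,410])
k=im[155:185,285:318];m=(cv2.cvtColor(k,6)<35).astype(np.uint8)
print([cv2.boundingRect(q) for q in cv2.findContours(m,0,1)[0] if cv2.contourArea(q)>5])
E
```

```text
t 25.3 p [0.5468 0.0504 0.1584] yaw -16.35 tilt [ 0.0013 -0.    ] F [ 0.52  0.07 -3.86] M [0.07 0.04 0.03] gap 0.0313 gf 46.0 j [  0.4  24.   98.2  -0.   57.7 106.8]
lip/foot expected [343.10084856 193.52576757] [341.75352634 231.77899247]
193 335 370 | 198 318 352 | 203 335 350 | 208 334 349 | 213 330 353 | 218 329 354 | 223 328 354 | 228 329 371 | 233 331 384 | 238 336 384 | 
ferrule [[288 434]
 [288 435]
 [289 434]
 [289 435]
 [289 437]
 [290 435]]
[(12, 11, 7, 4)]
```

```bash
python3 -c "
from st import *
st();print(robot.hand_in())"
```

```text
t 25.4 p [0.5467 0.0505 0.1582] yaw -16.34 tilt [0.0009 0.    ] F [ 0.09  0.15 -2.58] M [ 0.09 -0.03 -0.  ] gap 0.0313 gf 46.0 j [  0.4  24.   98.3  -0.   57.7 106.8]
the job is handed in; nothing more can be done
None
```

I handed the job in at 25.4 s: the scraper hangs on the peg, the lighter vase (about 0.23 kg) stands on the board, and the gripper holds the heavier one (about 0.38 kg) upright about 35 mm above the wheel's middle. The hand-in returned no verdict.

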